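# Pack the riser up to the height gauge

## Robot

A 6-joint arm with a two-finger parallel gripper is mounted at the origin on the work surface. World frame = base frame: x ahead of the robot, y to its left, z up, the work surface at z = 0. Lengths are in m, angles in rad, forces in N, time in s.
With the tool pointing down it reaches from about 0.325 to 0.9 m from the base axis. Payload 6.1 kg.
Tool frame: the origin (TCP) lies midway between the tips of the shut fingers; the grasp point (between the pads) lies 19 mm behind it; z points along the fingers, y is the line along which they close (so a half turn about z gives the same grasp; the last joint's range is limited). The gripper opens to 85 mm and grips with 20 to 120 N. Pads are 22 mm wide; open, the fingers measure 114 mm over their backs; the gripper's body (76 mm by 85 mm) begins 54 mm behind the grasp point. The pads swing forward as they close: fully open they stand 13 mm farther back than shut.
Start: joints at [-1.385, 0.22, 1.526, -0, 1.395, -0.126], TCP at [0.192, -0.595, 0.231] pointing down, gripper open.
Joint ranges: [-2.98, 2.98], [-0.91, 2.08], [0.09, 2.57], [-1.24, 4.39], [0.2, 2.65], [-2.68, 2.68]. Speed limits (rad/s): [2.57, 2.57, 3.01, 3.14, 3.14, 3.14].

## Interface

Orientations are given as [roll, pitch, yaw] about the fixed x, y, z axes, in that order (R = Rz(yaw) Ry(pitch) Rx(roll)).
In Python, from plant import movep, move_l, set_joints, gripper_to, hold, inverse_kinematics, observe, get_image, get_calibration, Unreachable, job_done gives the robot as it stands. Calls block until the motion is done:
- movep(position, orientation): joint-space move of the TCP to a pose.
- move_l(position, feed=0.15, rotation=None, max_force=None): straight line of the TCP; rotation=None keeps the orientation; feed is the mean speed in m/s. With max_force (N) it stops when the force on the tool has changed by that much, and returns True; else False.
- set_joints(angles): joint-space move.
- gripper_to(opening, f_grip=None): finger opening in m; f_grip is the grip in N (None keeps the last); returns when the fingers have stopped.
- hold(seconds).
- inverse_kinematics(position, orientation): joint angles nearest the present ones, or None.
- observe(): the state.
- get_image(name): name is "scene" or "top"; returns (picture, depth): 420x560x3 uint8, red, green, blue; 420x560 float32, m along the optical axis (not along the pixel's ray), 0 where there is no reading.
- get_calibration(name): a dict with "intrinsics" (3x3 intrinsics, pixels), "dist_coeffs" ([k1, k2, p1, p2, k3] as OpenCV has them; the pictures are not rectified), "world_from_camera" (4x4, takes a point from camera to world coordinates). Camera axes: x right, y down, z forward; pixel columns grow to the right and rows downward; lengths in m; the calibration is good to about 2 mm. A picture is of the moment at which its call begins. get_calibration takes no time and is no camera call.
A pose or a line that the arm cannot do raises Unreachable and nothing moves.
- job_done(): hands the job in; it is judged then, once.
The state is a dict: "time_s": time; "q": joint angles; "joint_velocities": joint speeds; "joint_torque": joint torques, N m; "eef_pos": TCP position; "tcp_rot": TCP orientation; "ft_force": force on the tool from outside, world axes, zero at the start; "torque": the same for the moment, N m; "opening": finger opening in m; "grasp_force": force on a finger pad.
Only numpy, scipy, OpenCV 4.12 (cv2) and the standard library are available. Lean on these libraries where they do the work, as an engineer would, in place of code of your own. Each camera call takes 0.05 s, during which the arm holds its last target. There are 200 camera calls.

## Task

Build up the rectangular steel riser block beside the height gauge with the flat aluminium packing plates, centred on the riser and squarely in line with it, and stop when the top of the stack is level with the gauge's pointer on the riser's side. That takes one plate or both, depending on which pointer it is; a plate that is not needed stays where it lies. Set the plates down rather than drop them, and do not knock the gauge.

Things in the scene. Friction and masses are not known exactly. Their poses are not given: they have to be found in the camera images.
- gauge: fixed height gauge: square steel column 150 mm tall on a base 80 x 60 x 22 mm; origin at the centre of its underside, on the bench. Two thin flat pointers reach 62 mm out from the column's axis: the low one to the gauge's own +y, top face 60 mm above the bench (riser and one plate), the high one to its -y, top face 90 mm up (riser and two plates). Only the one on the riser's side counts.
- riser: fixed plain dark steel block, 60 x 90 x 30 mm (own x, y, z; y, the long way, is roughly in line with the gauge); origin at the centre of its underside, on the bench; the stack goes on its flat top, 30 mm up. It stands about 120 mm from the gauge, on its +y or -y side; on the other side is a round steel flange, not for stacking. The pointer's tip ends about 20 mm short of a centred stack.
- plate_a: a flat rectangular aluminium packing plate, 50 x 80 x 30 mm (own x, y, z; y is the long way), about 0.3 kg, with two dark hole marks in its top; origin at the centre of its underside; lies flat, loose on the bench, not in the same spot each time. The two plates are alike.
- plate_b: a flat rectangular aluminium packing plate, 50 x 80 x 30 mm (own x, y, z; y is the long way), about 0.3 kg, with two dark hole marks in its top; origin at the centre of its underside; lies flat, loose on the bench, not in the same spot each time. The two plates are alike.
There are look-alikes about, which are no part of the job. What is shaped like the riser but purple is not meant. What is shaped like the plate_b but pink is not meant.

How it is judged:
By the outcome, as a careful person would: the job done as asked, in the order asked, and still so for the second after the job is handed in, with the robot touching nothing.
It also fails if it takes over 51 s, if anything falls off the work surface, if the arm or the gripper's body presses on something with over 40 N, if the wrist force passes 120 N, or if a joint passes its speed limit or range.

## Working session

There is one attempt and no reset: what is moved stays moved. The work goes in short steps, each a Python script; the robot and the scene stay as the last script left them, time stands still between calls to the robot, and variables do not carry over. Pictures are saved under pics/ and viewed, at most 10 in all, crops included, and the job is handed in when it is done.

```bash
ls; mkdir -p pics; python3 - <<'E'
from plant import *
import cv2, numpy as np
for n in ("scene","top"):
    p,d=get_image(n); cv2.imwrite(f"pics/{n}0.png",p[:,:,::-1]); np.save(f"pics/{n}0.npy",d)
    c=get_calibration(n); print(n,c["intrinsics"],c["dist_coeffs"],np.round(c["world_from_camera"],3),(d>0).mean())
print(observe()["time_s"])
E
```

```text
pics
scene [[474.72010773   0.         279.59508587]
 [  0.         474.72010773 213.66727495]
 [  0.           0.           1.        ]] [-0.16122516  0.          0.          0.          0.        ] [[-0.119  0.624 -0.772  1.264]
 [ 0.993  0.092 -0.079  0.149]
 [ 0.022 -0.776 -0.63   0.641]
 [ 0.     0.     0.     1.   ]] 0.9956802721088436
top [[424.26472228   0.         277.00999753]
 [  0.         424.26472228 212.21735385]
 [  0.           0.           1.        ]] [0.03073833 0.         0.         0.         0.        ] [[ 0.011 -0.985  0.171  0.355]
 [-1.    -0.01   0.006  0.047]
 [-0.005 -0.171 -0.985  0.908]
 [ 0.     0.     0.     1.   ]] 0.9958205782312926
0.1
```

View pics/top0.png

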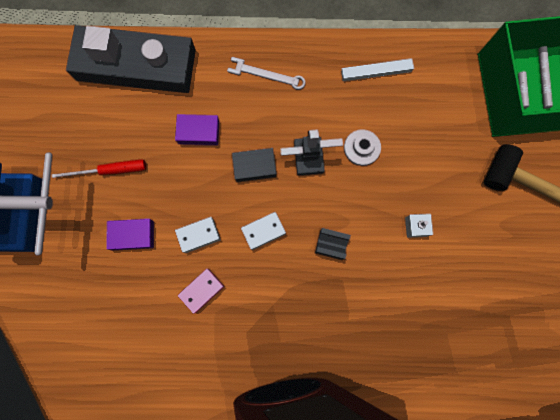

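View pics/scene0.png

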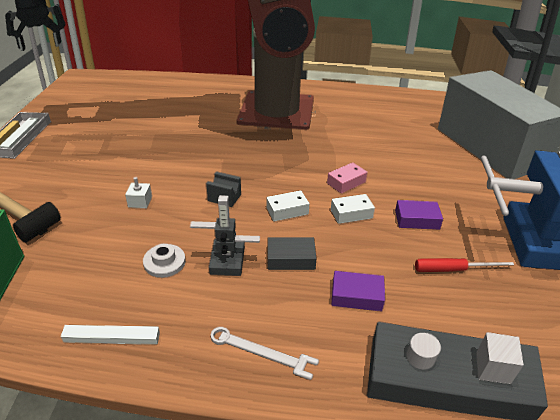

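The top view shows the riser (254,165), gauge (310,155), flange (363,147) and white plates at (197,235) and (264,231). The purple and pink look-alikes are separate. In the scene view the riser-side pointer (245,239) looks like the lower one, and I'll check that with depth.

```bash
cat > h.py <<'E'
from plant import *
import cv2, numpy as np
def rays(n,uv):
    c=get_calibration(n); T=np.array(c["world_from_camera"])
    x=cv2.undistortPoints(np.float64(uv).reshape(-1,1,2),np.array(c["intrinsics"]),np.array(c["dist_coeffs"])).reshape(-1,2)
    return T[:3,3], np.c_[x,np.ones(len(x))], T[:3,:3]
def on_plane(n,uv,z):
    o,r,R=rays(n,uv); r=r@R.T
    return o+r*((z-o[2])/r[:,2])[:,None]
def cloud(n,d):
    h,w=d.shape; u,v=np.meshgrid(np.arange(w),np.arange(h))
    o,r,R=rays(n,np.c_[u.ravel(),v.ravel()])
    return (o+(r*d.reshape(-1,1))@R.T).reshape(h,w,3)
def tops(n,p,d,box,zr=(0.022,0.038),z=None):
    """top faces at height zr in world box: minAreaRect of each, cast on plane z"""
    P=cloud(n,d); m=(P[...,2]>zr[0])&(P[...,2]<zr[1])&(P[...,0]>box[0])&(P[...,0]<box[1])&(P[...,1]>box[2])&(P[...,1]<box[3])
    # flat = facing up: local z spread small
    zz=P[...,2].astype(np.float32); k=np.ones((3,3))
    k_,l,s,_=cv2.connectedComponentsWithStats(m.astype(np.uint8),connectivity=4)
    out=[]
    for i in range(1,k_):
        if s[i,4]<300: continue
        q=np.argwhere(l==i)[:,::-1]; zm=np.median(P[l==i][:,2])
        X=on_plane(n,cv2.convexHull(q.astype(np.int32)).reshape(-1,2),z if z else zm)
        (c,wh,a)=cv2.minAreaRect((X[:,:2]*1000).astype(np.float32))
        if wh[0]>wh[1]: wh=wh[::-1]; a+=90   # a = direction of the short... height axis at a+90
        out.append((np.round(q.mean(0)),np.round(c,1),np.round(wh,1),round((a+90+90)%180-90,1),round(zm*1000,1),np.median(p[l==i],0)))
    return out
E
python3 - <<'E'
from h import *
for n in ("top","scene"):
    p=cv2.imread(f"pics/{n}0.png")[:,:,::-1]; d=np.load(f"pics/{n}0.npy")
    print(n); [print(*o) for o in tops(n,p,d,(.2,.7,-.2,.4),z=.03)]
    P=cloud(n,d)
    for uv in ([(290,152),(332,143)] if n=="top" else [(203,225),(248,239)]):
        print(uv,P[uv[1],uv[0]].round(3))
E
```

```text
top
[196. 133.] [679.9 230.5] [40.9 90.8] -89.4 30.5 [128.  55. 171.]
[364. 145.] [ 656.2 -133.2] [42.8 44.5] -44.3 30.3 [177. 172. 178.]
[254. 164.] [612.1 104. ] [61.9 91.7] -82.0 30.5 [72. 75. 80.]
[263. 230.] [468.4  80.6] [50.6 79.7] -64.1 30.5 [198. 207. 218.]
[196. 235.] [458.4 220.1] [51.3 79.9] -68.7 30.4 [198. 207. 217.]
[130. 234.] [458.6 359.5] [60.3 86.2] -86.4 30.3 [130.  56. 172.]
[332. 243.] [443.2 -63.4] [29.4 61.1] 78.3 30.3 [41. 43. 46.]
[200. 291.] [344.  207.8] [50.4 80. ] -46.3 30.4 [200. 153. 190.]
(290, 152) [0.629 0.027 0.062]
(332, 143) [ 0.639 -0.057  0.091]
scene
[347. 174.] [346.6 209.9] [59.8 90.5] -46.3 31.5 [233. 158. 180.]
[287. 202.] [473.3  84.1] [63.  83.4] -64.0 31.0 [239. 242. 236.]
[352. 204.] [462.1 221.5] [61.1 85.8] -68.6 31.3 [238. 242. 236.]
[417. 211.] [462.6 360.1] [73.5 87.5] -86.1 31.4 [131.  68. 160.]
[291. 249.] [616.7 106.9] [68.2 88.3] -82.0 30.8 [87. 89. 87.]
[227. 257.] [647.8 -11.3] [58.3 70. ] 5.3 23.1 [72. 73. 71.]
[162. 253.] [ 661.9 -129.3] [42.8 51.8] 18.5 29.9 [185.5 178.  173.5]
[358. 281.] [680.6 232.3] [38.6 90. ] 89.3 30.9 [131.  68. 161.]
(203, 225) [ 0.64  -0.052  0.09 ]
(248, 239) [0.634 0.028 0.061]
```

The riser-side pointer reads 60–62 mm, so it's the low one and only one plate is needed. I'll use the plate at (468, 81) mm.

```bash
python3 - <<'E'
from h import *
r=np.radians
g=[np.pi,0,r(-64.1)]
q=inverse_kinematics([.4684,.0806,.2],g); print(q, inverse_kinematics([.612,.104,.13],[np.pi,0,r(-82)]))
gripper_to(.085)
movep([.4684,.0806,.2],g)
move_l([.4684,.0806,.05],feed=.15)
print(move_l([.4684,.0806,.003],feed=.05,max_force=15))
gripper_to(.045,f_grip=40)
o=observe(); print(o["time_s"],o["opening"],o["grasp_force"],o["eef_pos"],o["ft_force"])
move_l([.4684,.0806,.11],feed=.1)
o=observe(); print(o["time_s"],o["opening"],o["grasp_force"],o["eef_pos"],o["ft_force"])
p,d=get_image("scene"); cv2.imwrite("pics/s1.png",p[:,:,::-1])
E
```

```text
None NoneTraceback (most recent call last):
  File "<stdin>", line 6, in <module>
plant.Unreachable: the arm cannot take that pose within its joint ranges
```

```bash
python3 - <<'E'
from h import *
r=np.radians
print(observe()["tcp_rot"],observe()["time_s"])
for yaw in (-64.1,115.9): print([inverse_kinematics([.4684,.0806,z],[np.pi,0,r(yaw)]) for z in (.2,.003)])
for yaw in (-82,98): print([inverse_kinematics([.612,.104,z],[np.pi,0,r(yaw)]) for z in (.13,.033)])
E
```

```text
[-3.14099533e+00 -6.24794385e-05  3.11795059e-01] 0.3167
[None, None]
[array([ 0.0042683 , -0.11962163,  1.93961548,  0.        ,  1.3215988 ,
       -0.44777198]), array([ 0.0042683 ,  0.17228855,  2.06478416,  0.        ,  0.90451994,
       -0.44777198])]
[None, None]
[array([ 4.13696708e-02,  2.98334165e-01,  1.62970562e+00, -4.44089210e-16,
        1.21355287e+00, -9.82566694e-02]), array([ 4.13696708e-02,  4.20787728e-01,  1.67509292e+00, -4.44089210e-16,
        1.04571201e+00, -9.82566694e-02])]
```

```bash
python3 - <<'E'
from h import *
g=[np.pi,0,np.radians(115.9)]
movep([.4684,.0806,.2],g)
move_l([.4684,.0806,.05],feed=.15)
print(move_l([.4684,.0806,.003],feed=.05,max_force=15))
gripper_to(.045,f_grip=40)
o=observe(); print(o["time_s"],o["opening"],o["grasp_force"],o["eef_pos"],o["ft_force"])
move_l([.4684,.0806,.11],feed=.1)
o=observe(); print(o["time_s"],o["opening"],o["grasp_force"],o["eef_pos"],o["ft_force"])
p,d=get_image("scene"); cv2.imwrite("pics/s1.png",p[:,:,::-1])
E
```

```text
False
5.5667 0.049049764366111664 43.324822783470154 [0.46867898 0.0806012  0.00339463] [-1.89038061 -0.90288393  4.21385123]
6.7833 0.04947030269710686 42.51095116138458 [0.46766877 0.0805727  0.10911816] [-0.0566607  -0.03381783 -4.08728915]
```

View pics/s1.png

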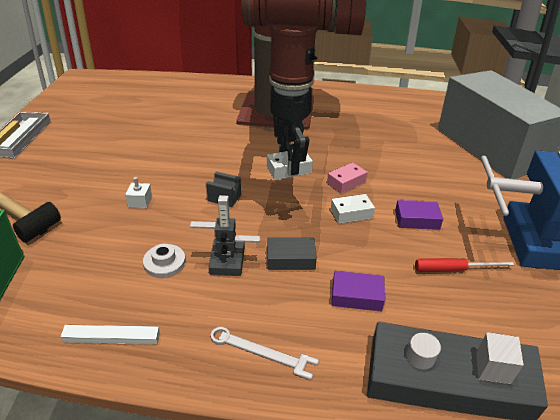

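The plate is held level at about (290,163) and everything else is undisturbed. Next I'll place it on the riser.

```bash
python3 - <<'E'
from h import *
g=[np.pi,0,np.radians(98)]
movep([.612,.104,.12],g)
hold(.3); move_l([.612,.104,.045],feed=.1); hold(.3)
o=observe(); print(o["eef_pos"])
print(move_l([.612,.104,.031],feed=.02,max_force=6))
o=observe(); print(o["time_s"],o["opening"],o["eef_pos"],o["ft_force"])
gripper_to(.07); hold(.2)
move_l([.612,.104,.16],feed=.12)
movep([.45,.0,.25],g); movep([.25,-.45,.25],g)
for n in ("top","scene"):
    p,d=get_image(n); cv2.imwrite(f"pics/{n}2.png",p[:,:,::-1]); np.save(f"pics/{n}2.npy",d)
    print(n)
    [print(*o) for zr,z in (((.022,.038),.03),((.053,.068),.06)) for o in tops(n,p,d,(.4,.7,-.2,.3),zr,z)]
print(observe()["time_s"])
E
```

```text
[0.61244388 0.10404785 0.04570243]
True
9.5333 0.04930068780898427 [0.61195893 0.10399335 0.03344931] [0.05883807 0.48952884 4.00010991]
top
[196. 133.] [679.9 230.4] [40.9 90.9] -89.4 30.4 [129.  55. 172.]
[364. 145.] [ 656.2 -133.2] [43. 45.] -1.1 30.4 [175.5 170.  177. ]
[196. 235.] [458.6 220. ] [51.  80.3] -68.6 30.4 [198. 207. 218.]
[333. 243.] [443.2 -63.4] [29.7 60.9] 77.9 29.8 [42. 44. 46.]
[252. 160.] [611.8 105.4] [51.7 81.9] -82.0 60.4 [198. 207. 218.]
scene
[352. 205.] [462. 222.] [61.2 85.6] -67.7 31.3 [237. 241. 235.]
[289. 256.] [616.9 107. ] [68.  88.3] -82.1 30.6 [67. 68. 65.]
[227. 257.] [648.1 -11.4] [58.3 69.7] 6.3 23.2 [70.  72.  70.5]
[162. 253.] [ 661.6 -129.7] [44.5 48.3] 8.8 29.9 [185. 176. 173.]
[358. 281.] [681.5 232.2] [39.7 89.9] 88.7 30.9 [130.  68. 160.]
[292. 237.] [616.7 107.6] [57.5 79.5] -81.8 61.0 [238. 241. 235.]
[236. 241.] [636.7   7.7] [45.2 81.2] -58.7 60.6 [81. 82. 81.]
14.0333
```

View pics/top2.png

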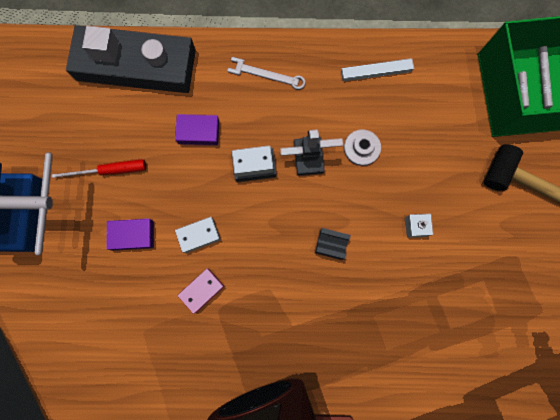

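The plate at (253,161) sits on the riser, level with the low pointer. It is within about 1.5 mm of centre and in line to within about 0.3°. The spare plate and the gauge haven't moved.

```bash
python3 -c "
from plant import *
print(job_done())"
```

```text
the job is handed in; nothing more can be done
None
```

I put one plate on the riser, about 1.5 mm or less off centre and in line with it, with its top level with the low (60 mm) pointer on the riser's side; the second plate stayed where it lay, and I handed the job in at about 14 s.

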